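Put the returned parts away in the bench drawer

TASK

Pull open the drawer of the grey drawer unit, take out the power adapter that was left in it and lay it flat on top of the unit, and put all the returned parts from the bin into the drawer: every heat sink in the wide compartment, every hex-key set in the narrow one. Then push the drawer fully shut, and leave the other things on the bench where they are.

Things in the scene. Friction and masses are not known exactly. Their poses are not given: they have to be found in the camera images.
- unit_drawer0 (a joint): how far the unit's single drawer is pulled out, m: 0 shut, 0.158 at its stop; it may start up to 20 mm ajar. It slides toward the unit's front (own -x of unit_top), with about 1 N of friction plus light damping, and stays where it is left
- unit_drawer0_handle (a point): middle of the drawer's steel bar handle: a level round bar 11 mm thick and 120 mm long, lying along own y, 35 mm out from the drawer's front face (clear gap 29 mm), 62 mm above the bench and 38 mm below the unit's top; it moves with the drawer. Own x points from the front into the unit
- unit_top (a point): centre of the flat top of the grey steel drawer unit, a box 230 deep (x) x 360 wide (y) x 100 mm high standing fixed on the bench; the drawer front faces own -x (towards the robot). The top covers own x -0.100 to 0.115, y -0.18 to 0.18; nothing stands on it at the start. Its underside is 88 mm above the bench
- wide_side (a point): centre of the floor of the drawer's wide compartment (left one as seen from the robot): inside 185 deep (x) x 186 wide (y) mm, walls 56 mm high, floor 22 mm above the bench. Own x points into the unit, y left, z up; moves with the drawer. The front board, its top edge 65 mm above the compartment floor, stands at own x below -0.0925. With the drawer at its stop, the part at own x below 0.059 lies in front of the unit's top, open from above
- narrow_side (a point): centre of the floor of the drawer's narrow compartment (right one): inside 185 deep (x) x 128 wide (y) mm, floor 22 mm above the bench, parted from the wide one by a 4 mm wall, 50 mm high; same axes, moves with the drawer
- adapter_center (a point): black power adapter brick, 48 x 105 x 32 mm; point at its centre, half-way up. Own x runs across its 48 mm width, y along its 105 mm length, z up. At the start it lies flat in the drawer's wide compartment, its length roughly along the drawer's slide
- bin: open grey plastic bin fixed on the bench, 214 (x) x 290 (y) x 50 mm high, walls 4 mm; origin at the centre of its underside, inner floor 4 mm above the bench. Behind it stands a fixed small-parts cabinet 0.62 m tall, its front at world x = 0.66, from y = 0.12 to 0.52: keep the wrist clear of it
- sink_a_center (a point): bare metal finned heat sink, block 50 x 60 x 32 mm; point at its centre, half-way up. Own x runs across its 50 mm width, y along its 60 mm length, z up as it stands. Lies flat in the bin at the start; None if there is none at this start
- sink_b_center (a point): bare metal finned heat sink, block 50 x 60 x 32 mm; point at its centre, half-way up. Own x runs across its 50 mm width, y along its 60 mm length, z up as it stands. Lies flat in the bin at the start; None if there is none at this start
- sink_c_center (a point): bare metal finned heat sink, block 50 x 60 x 32 mm; point at its centre, half-way up. Own x runs across its 50 mm width, y along its 60 mm length, z up as it stands. Lies flat in the bin at the start; None if there is none at this start
- keys_a_center (a point): folding hex-key set, a bar 30 x 90 mm, solid up to 18 mm high (the keys rise to 21); point at its centre, 9 mm above its underside. Own x runs across its 30 mm width, y along its 90 mm length, z up. Lies flat in the bin at the start; None if there is none at this start
- keys_b_center (a point): folding hex-key set, a bar 30 x 90 mm, solid up to 18 mm high (the keys rise to 21); point at its centre, 9 mm above its underside. Own x runs across its 30 mm width, y along its 90 mm length, z up. Lies flat in the bin at the start; None if there is none at this start
- mug: mug with a handle, 82 mm across, 97 mm high (origin at its underside); a bystander, not to be moved
- driver: screwdriver with a yellow handle, 185 mm long, lying on the bench (origin at its underside); a bystander, not to be moved
Mind the look-alikes: they are no part of the job. Leave any blue look-alike of the part that bears sink_b_center alone.

How it is judged:
By the outcome, as a careful person would: the job done as asked, in the order asked, and still so for the second after the job is handed in, with the robot touching nothing.
Of sink_a, sink_b, sink_c, keys_a, keys_b only 3 to 5 are there at a start; the rules pass over those that are not, and their reading is None.
At some moment in a run one of sink_a, sink_b, sink_c, adapter may be knocked a few centimetres aside while the robot is not near it.
Once in a run the grip may slacken for a moment while it holds something.
It also fails if it takes over 210 s, if anything falls off the work surface, if the arm or the gripper's body presses on something with over 40 N, if the wrist force passes 120 N, or if a joint passes its speed limit or range.

ROBOT

A 6-joint arm with a two-finger parallel gripper is mounted at the origin on a cart in front of the work surface, level with it; the furniture and walls round the work are solid. World frame = base frame: x ahead of the robot, y to its left, z up, the work surface at z = 0. Lengths are in m, angles in rad, forces in N, time in s.
With the tool pointing down it reaches from about 0.325 to 0.85 m from the base axis. Payload 4.4 kg.
Tool frame: the origin (TCP) lies at the very end of the fingers, on their centre line; the grasp point (between the pads) lies 19 mm behind it; z points along the fingers, y is the line along which they close (so a half turn about z gives the same grasp; the last joint's range is limited). The gripper opens to 94 mm and grips with 3 to 60 N. Pads are 16 mm wide; open, the fingers measure 119 mm over their backs; the gripper's body (75 mm by 177 mm) begins 78 mm behind the grasp point.
Start: joints at [-1.395, 0.207, 1.542, -0, 1.393, -0.15], TCP at [0.184, -0.545, 0.205] pointing down, gripper open.
Joint ranges: [-2.73, 2.73], [-0.86, 2.22], [0.23, 2.46], [-1.11, 4.25], [0.08, 2.63], [-2.82, 2.82]. Speed limits (rad/s): [2.79, 2.79, 3.14, 3.14, 3.14, 3.14].

INTERFACE

Orientations are given as a 3x3 rotation matrix whose columns are the frame's x, y, z axes.
In Python, from plant import readout, cams, job gives the robot as it stands.
- The arm moves only by the tool servo_tool, never from a script. Its argument "series" is a list of rows, each a list of 7 numbers: the shift along the tool's x, y, z in cm, then the turn, a rotation vector about the tool's x, y, z in rad, then the finger opening in cm, from 0 to 9.4. In form: [[dx, dy, dz, wx, wy, wz, gripper], ...]. A call has 1 to 8 rows; each row shifts and turns the commanded pose from where the row before left it, along the tool's axes as they then stand; what a row does not reach is not made up. A row lasts 1/10 s, in which the tool goes at most 50 mm and 8.59 degrees, less where a joint would pass 70% of its speed; a pose out of reach is approached as far as the arm can. A call is refused whole if a number of a shift passes 5 or a number of a turn 0.15, either way. A call with a gripper value outside its range is refused whole. The fingers move at their own pace and stop on an object; "newtons" is the grip in N (left out, the last holds). Time passes only in rows, so rows that do not move let the fingers close. It gives the time, the measured TCP pose, the force, the opening and the grip force at its end, in the units of the state.
- readout.get_state(): the state, without advancing time (a new reading comes with each control period).
- cams.grab_frame(name): name is "scene" or "side" or "wrist"; returns a dict with "img" (420x560x3 uint8, red, green, blue), "vertical_fov" (degrees; the focal length in pixels is half the picture's height over the tangent of half this angle, whatever the lens; pixels are square), "cx", "cy" (the principal point, pixels), "T" (4x4, takes a point from camera to world coordinates); the wrist camera has in their place "T_tool_cam" (4x4, takes a point from camera to tool coordinates, whose origin is the TCP and whose axes are the flange's). Camera axes: x right, y up, looking along -z (the intrinsics and any distortion apply to the point x, -y, -z); pixel columns grow to the right and rows downward; lengths in m; the calibration is good to about 2 mm. A picture is of the moment at which its call begins: read the wrist's pose just before it. There is no depth.
- job.finish_job(): hands the job in; it is judged then, once.
The state is a dict: "t": time; "joint_pos": joint angles; "dq": joint speeds; "tau": joint torques, N m; "tool_pos": TCP position; "eef_rot": TCP orientation; "ft_force": force on the tool from outside, world axes, zero at the start; "moment": the same for the moment, N m; "gripper_width": finger opening in m; "grasp_force": force on a finger pad.
Only numpy, scipy, OpenCV 4.12 (cv2) and the standard library are available. Lean on these libraries where they do the work, as an engineer would, in place of code of your own. Each camera call takes 0.05 s, during which the arm holds its last target. There are 200 camera calls.

## Working session

There is one attempt and no reset: what is moved stays moved. The work goes in short steps, Python scripts to look and compute and a tool call to move; the robot and the scene stay as the last step left them, time stands still between calls to the robot, and variables do not carry over. Pictures are saved under pics/ and viewed, at most 17 in all, crops included, and the job is handed in when it is done.

Besides the shell and the picture viewer there is one more tool, called after "Emit:" as name([rows], argument=value, ...), one row to a line, values as JSON. servo_tool: Moves the arm, as the interface text tells. Its arguments: {"type":"object","properties":{"series":{"type":"array","items":{"type":"array","items":{"type":"number"}}},"newtons":{"type":"number"}},"required":["series"]}

```bash
ls; mkdir -p pics; cat > h.py <<'E'
import numpy as np, cv2
from plant import readout, cams, job
def grab(n):
    s=readout.get_state(); f=cams.grab_frame(n)
    if 'T' not in f:
        T=np.eye(4);T[:3,:3]=s['eef_rot'];T[:3,3]=s['tool_pos'];f['T']=T@np.array(f['T_tool_cam'])
    f['T']=np.array(f['T']);return f
def save(f,p): cv2.imwrite(p,cv2.cvtColor(f['img'],cv2.COLOR_RGB2BGR))
def K(f): return 210/np.tan(np.radians(f['vertical_fov'])/2)
def ray(f,u,v):
    k=K(f);d=np.array([(u-f['cx'])/k,-(v-f['cy'])/k,-1]);return f['T'][:3,3],f['T'][:3,:3]@d
def onz(f,u,v,z):
    o,d=ray(f,u,v);return o+d*(z-o[2])/d[2]
def proj(f,p):
    q=np.linalg.inv(f['T'])@np.append(p,1);k=K(f);return f['cx']+k*q[0]/-q[2],f['cy']-k*q[1]/-q[2]
E
python3 - <<'E'
from h import *
for n in('scene','side'):
    f=grab(n);save(f,f'pics/{n}0.png');print({k:v for k,v in f.items() if k!='img'})
f=cams.grab_frame('wrist');print({k:v for k,v in f.items() if k!='img'})
print(readout.get_state())
E
```

```text
pics
{'vertical_fov': 49.099102163327274, 'cx': 278.93838232676865, 'cy': 205.78979453860867, 'T': array([[-0.54901129,  0.43913431, -0.71115938, -0.59278678],
       [-0.83580085, -0.29338272,  0.46407275,  0.61216272],
       [-0.00485161,  0.84916879,  0.52809925,  0.88618636],
       [ 0.        ,  0.        ,  0.        ,  1.        ]])}
{'vertical_fov': 47.45852917807313, 'cx': 278.93341485924833, 'cy': 207.03501598211196, 'T': array([[-0.92447572,  0.21463547, -0.31508136,  0.03520162],
       [-0.38119824, -0.53278176,  0.75553392,  1.04660543],
       [-0.00570522,  0.81858122,  0.57436246,  0.9620201 ],
       [ 0.        ,  0.        ,  0.        ,  1.        ]])}
{'vertical_fov': 64.8748672171986, 'cx': 277.8777761450597, 'cy': 207.29911559348392, 'T_tool_cam': array([[-4.31221078e-05,  9.65514824e-01,  2.60348081e-01,
         7.60769329e-02],
       [ 9.99999818e-01, -1.15023809e-04,  5.92204453e-04,
         1.46943814e-03],
       [ 6.01728406e-04,  2.60348059e-01, -9.65514643e-01,
        -1.78776119e-01],
       [ 0.00000000e+00,  0.00000000e+00,  0.00000000e+00,
         1.00000000e+00]])}
{'t': 0.15, 'joint_pos': array([-1.39547716e+00,  2.07251994e-01,  1.54260028e+00,  4.14494015e-06,
        1.39350302e+00, -1.50522344e-01]), 'dq': array([ 0.00148431, -0.00473649, -0.00373955,  0.00082984, -0.00026304,
       -0.00023956]), 'tau': array([ 1.52063044e-04, -3.71316004e+01, -2.81811851e+01,  6.97873416e-02,
        3.27628828e-02, -1.06556124e-04]), 'tool_pos': array([ 0.18393045, -0.54413626,  0.2045539 ]), 'eef_rot': array([[ 9.47381964e-01,  3.20105174e-01, -3.03425666e-04],
       [ 3.20105205e-01, -9.47380411e-01,  1.73632719e-03],
       [ 2.68347784e-04, -1.74209320e-03, -9.99998447e-01]]), 'ft_force': array([-0.55819379, -0.33827152, -0.18841032]), 'moment': array([-0.01046991, -0.01409885, -0.0602332 ]), 'grasp_force': 0.0, 'gripper_width': 0.09412766191211756}
```

View pics/scene0.png

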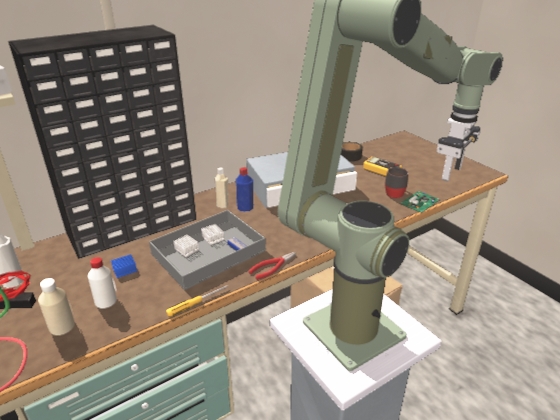

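View pics/side0.png

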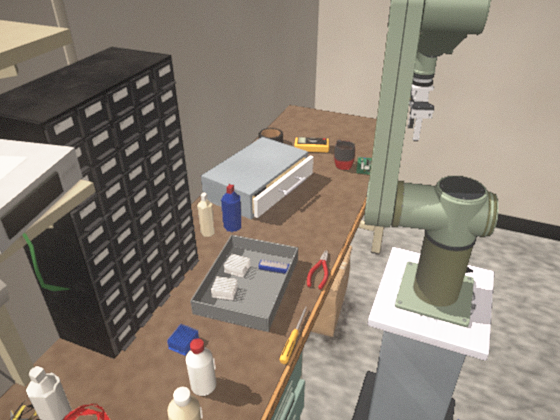

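The bin holds two silver sinks, at side (237,265) and (225,288), and one blue key bar at (273,267). The blue sink look-alike lies outside the bin at (183,340) and stays put. The drawer unit, slightly ajar, is at (260,180).

```bash
python3 - <<'E'
from h import *
f=grab('side')
for n,u,v,z in [('sinkfar',237,265,.03),('sinknear',225,288,.03),('keys',273,267,.015),('bin c1',233,238,.05),('bin c2',298,250,.05),('bin c3',263,322,.05),('bin c4',196,305,.05),('unit fl',256,207,.1),('unit fr',313,160,.1),('unit bl',206,176,.1),('unit br',262,143,.1),('adapt look',183,340,.03),('mug',345,150,.09)]:
    print(n,onz(f,u,v,z).round(3))
c=cv2.resize(f['img'][130:240,190:330],None,fx=5,fy=5,interpolation=2)
cv2.imwrite('pics/unit.png',c[:,:,::-1])
E
```

```text
sinkfar [0.548 0.136 0.03 ]
sinknear [0.536 0.233 0.03 ]
keys [0.454 0.09  0.015]
bin c1 [0.603 0.051 0.05 ]
bin c2 [0.399 0.03  0.05 ]
bin c3 [0.383 0.32  0.05 ]
bin c4 [0.566 0.333 0.05 ]
unit fl [ 0.575 -0.061  0.1  ]
unit fr [ 0.507 -0.41   0.1  ]
unit bl [ 0.814 -0.166  0.1  ]
unit br [ 0.734 -0.463  0.1  ]
adapt look [0.548 0.429 0.03 ]
mug [ 0.424 -0.546  0.09 ]
```

View pics/unit.png

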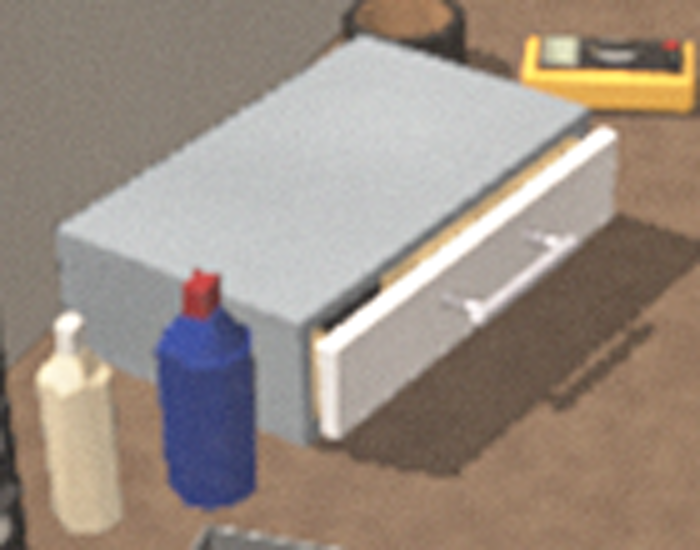

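```bash
python3 - <<'E'
from h import *
f=grab('side')
P={n:onz(f,u,v,z) for n,u,v,z in [('fl',251,194,.1),('fr',308,153,.1),('bl',202,176.4,.1),('br',262,138,.1),('h1',285,192,.062),('h2',304,178,.062)]}
for n,p in P.items(): print(n,p.round(3))
l=P['fl']-P['fr'];print(np.linalg.norm(l),np.arctan2(-l[0],l[1]));l=P['bl']-P['br'];print(np.linalg.norm(l),np.arctan2(-l[0],l[1]))
print(sum(P[k] for k in('fl','fr','bl','br'))/4,(P['h1']+P['h2'])/2)
E
```

```text
fl [ 0.621 -0.122  0.1  ]
fr [ 0.541 -0.453  0.1  ]
bl [ 0.826 -0.159  0.1  ]
br [ 0.752 -0.502  0.1  ]
h1 [ 0.544 -0.228  0.062]
h2 [ 0.515 -0.339  0.062]
0.34112997084077573 -0.2359116839470273
0.35145421103126717 -0.2123690945787486
[ 0.68495623 -0.30897814  0.1       ] [ 0.52925583 -0.28342337  0.062     ]
```

```bash
cat >> h.py <<'E'
from scipy.spatial.transform import Rotation as Ro
def Rt(h): return np.array([[np.cos(h),np.sin(h),0],[np.sin(h),-np.cos(h),0],[0,0,-1.]])
def go(p,h):
    """turn needed (tool rotvec) and then shift in the turned tool frame, cm"""
    s=readout.get_state();R=np.array(s['eef_rot'])
    while abs(np.arctan2(R[1,0],R[0,0])-h)>np.pi: h+=2*np.pi*np.sign(np.arctan2(R[1,0],R[0,0])-h)
    print('turn',Ro.from_matrix(R.T@Rt(h)).as_rotvec().round(3),'shift cm',(Rt(h).T@(np.array(p)-s['tool_pos'])*100).round(2))
E
python3 -c "
from h import *
go([.53,-.283,.25],1.35)"
```

```text
turn [-1.000e-03 -1.000e-03 -1.024e+00] shift cm [33.08 28.04 -4.51]
```

Emit:
servo_tool([
  [0,0,-2.2,0,0,-0.146,9.4],
  [0,0,-2.3,0,0,-0.146,9.4],
  [0,0,0,0,0,-0.146,9.4],
  [0,0,0,0,0,-0.146,9.4],
  [0,0,0,0,0,-0.146,9.4],
  [0,0,0,0,0,-0.146,9.4],
  [0,0,0,0,0,-0.148,9.4],
  [0,0,0,0,0,0,9.4],
])

```text
t: 1.05
tool_pos: [0.184, -0.5446, 0.2503]
eef_rot: [[0.22, 0.976, -0.0], [0.976, -0.22, 0.0], [0.0, -0.0, -1.0]]
ft_force: [0.3, 0.4, 0.4]
gripper_width: 0.0943
grasp_force: 0.0
```

Emit:
servo_tool([
  [4.1,3.5,0,0,0,0,9.4],
  [4.1,3.5,0,0,0,0,9.4],
  [4.1,3.5,0,0,0,0,9.4],
  [4.1,3.5,0,0,0,0,9.4],
  [4.1,3.5,0,0,0,0,9.4],
  [4.1,3.5,0,0,0,0,9.4],
  [4.1,3.5,0,0,0,0,9.4],
  [4.1,3.5,0,0,0,0,9.4],
])

```text
t: 1.85
tool_pos: [0.5055, -0.3034, 0.2506]
eef_rot: [[0.223, 0.975, 0.0], [0.975, -0.223, -0.0], [-0.0, 0.0, -1.0]]
ft_force: [0.8, -0.2, 0.8]
gripper_width: 0.0937
grasp_force: 0.0
```

```bash
python3 -c "
from h import *
go([.53,-.283,.25],1.35)
f=grab('wrist');save(f,'pics/w1.png')"
```

```text
turn [ 0.     0.    -0.004] shift cm [2.52 1.94 0.06]
```

View pics/w1.png

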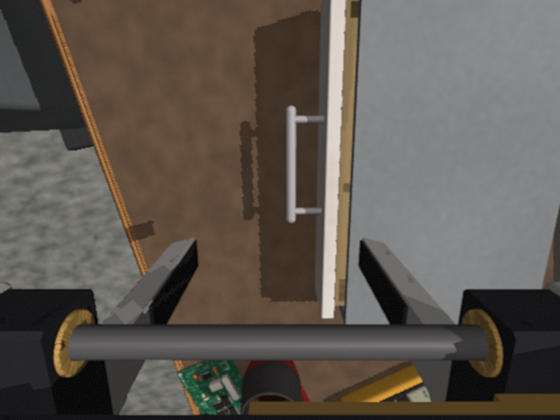

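The handle bar runs from (291,108) to (291,221), the white front is at u≈330, and the unit's top edge is at u≈358. The tool is well aligned with them.

```bash
python3 - <<'E'
from h import *
f=grab('wrist')
a=onz(f,291,110,.0675);b=onz(f,291.5,219,.0675);print(a,b,np.linalg.norm(a-b));l=a-b;print('heading',np.arctan2(l[1],l[0]))
c=onz(f,327,5,.087);d=onz(f,322,310,.087);l=c-d;print('board',np.arctan2(l[1],l[0]))
c=onz(f,362,5,.1);d=onz(f,347,310,.1);l=c-d;print('unit edge',np.arctan2(l[1],l[0]))
m=(a+b)/2;go([m[0],m[1],.25],1.348);go([m[0],m[1],.048],1.348)
print(np.r_[m[:2]])
E
```

```text
[ 0.54467975 -0.21901915  0.0675    ] [ 0.52053831 -0.33627369  0.0675    ] 0.11971398186973523
heading 1.3677445229311547
board 1.3723641169023217
unit edge 1.362569853219004
turn [ 0.001 -0.002  0.006] shift cm [2.76 1.89 0.02]
turn [ 0.001 -0.002  0.006] shift cm [ 2.76  1.89 20.22]
[ 0.53260903 -0.27764642]
```

Emit:
servo_tool([
  [1.4,1.0,0,0,0,-0.018,3],
  [1.3,0.9,0,0,0,0,3],
  [0,0,4,0,0,0,3],
  [0,0,4,0,0,0,3],
  [0,0,0,0,0,0,3],
])

```text
t: 2.45
tool_pos: [0.5241, -0.2798, 0.1639]
eef_rot: [[0.204, 0.979, -0.011], [0.979, -0.204, 0.008], [0.006, -0.012, -1.0]]
ft_force: [-0.5, -0.0, -0.9]
gripper_width: 0.0577
grasp_force: 0.0
```

```bash
python3 -c "
from h import *
go([.5326,-.2776,.045],1.368)"
```

```text
turn [-0.012 -0.006 -0.002] shift cm [ 0.39  0.79 11.89]
```

Emit:
servo_tool([
  [0,0,0,0,0,0,3],
  [0,0,0,0,0,0,3],
  [0,0,0,0,0,0,3],
])

```text
t: 2.75
tool_pos: [0.5298, -0.2839, 0.1734]
eef_rot: [[0.202, 0.979, 0.004], [0.979, -0.202, -0.003], [-0.002, 0.005, -1.0]]
ft_force: [0.3, -0.1, 0.9]
gripper_width: 0.0336
grasp_force: 0.0
```

```bash
python3 -c "
from h import *
go([.5326,-.2776,.045],1.368)"
```

```text
turn [ 0.005  0.002 -0.001] shift cm [ 0.67  0.15 12.84]
```

Emit:
servo_tool([
  [0.6,0.1,0,0,0,0,3],
  [0,0,3,0,0,0,3],
  [0,0,3,0,0,0,3],
  [0,0,3,0,0,0,3],
  [0,0,2,0,0,0,3],
  [0,0,1.8,0,0,0,3],
  [0,0,0,0,0,0,3],
  [0,0,0,0,0,0,3],
])

```text
t: 3.55
tool_pos: [0.5311, -0.2768, 0.0432]
eef_rot: [[0.201, 0.979, 0.001], [0.979, -0.201, -0.0], [-0.0, 0.001, -1.0]]
ft_force: [0.6, -0.9, 0.1]
gripper_width: 0.0303
grasp_force: 0.0
```

Emit:
servo_tool([
  [0,0,0,0,0,0,0.8],
  [0,0,0,0,0,0,0.8],
  [0,0,0,0,0,0,0.8],
  [0,0,0,0,0,0,0.8],
], newtons=20)

```text
t: 3.95
tool_pos: [0.5312, -0.2773, 0.0437]
eef_rot: [[0.202, 0.979, 0.002], [0.979, -0.202, -0.001], [-0.001, 0.002, -1.0]]
ft_force: [-1.1, 1.0, 4.5]
gripper_width: 0.0103
grasp_force: 20.0
```

Emit:
servo_tool([
  [0,-1,0,0,0,0,0.8],
  [0,-2,0,0,0,0,0.8],
  [0,-2,0,0,0,0,0.8],
  [0,-2,0,0,0,0,0.8],
  [0,-2,0,0,0,0,0.8],
  [0,-2,0,0,0,0,0.8],
  [0,-1.5,0,0,0,0,0.8],
  [0,0,0,0,0,0,0.8],
])

```text
t: 4.75
tool_pos: [0.4066, -0.2501, 0.0435]
eef_rot: [[0.203, 0.979, -0.0], [0.979, -0.203, 0.002], [0.002, -0.001, -1.0]]
ft_force: [0.5, 4.0, 6.6]
gripper_width: 0.0103
grasp_force: 20.0
```

Emit:
servo_tool([
  [0,-0.8,0,0,0,0,0.8],
  [0,-0.5,0,0,0,0,0.8],
  [0,0,0,0,0,0,0.8],
  [0,0,0,0,0,0,0.8],
])

```text
t: 5.15
tool_pos: [0.3953, -0.2477, 0.0434]
eef_rot: [[0.202, 0.979, 0.001], [0.979, -0.202, 0.002], [0.002, 0.0, -1.0]]
ft_force: [-0.7, 5.6, 7.5]
gripper_width: 0.0105
grasp_force: 20.0
```

Emit:
servo_tool([
  [0,-0.3,0,0,0,0,0.8],
  [0,-0.3,0,0,0,0,0.8],
  [0,0,0,0,0,0,0.8],
  [0,0,0,0,0,0,0.8],
])

```text
t: 5.55
tool_pos: [0.3898, -0.2465, 0.0434]
eef_rot: [[0.202, 0.979, 0.001], [0.979, -0.202, 0.002], [0.002, 0.001, -1.0]]
ft_force: [-0.2, 5.7, 8.8]
gripper_width: 0.0103
grasp_force: 20.0
```

Emit:
servo_tool([
  [0,-0.3,0,0,0,0,0.8],
  [0,0,0,0,0,0,0.8],
  [0,0,0,0,0,0,0.8],
])

```text
t: 5.85
tool_pos: [0.3869, -0.2458, 0.0434]
eef_rot: [[0.202, 0.979, 0.002], [0.979, -0.202, 0.002], [0.002, 0.001, -1.0]]
ft_force: [0.2, 5.2, 8.3]
gripper_width: 0.0098
grasp_force: 20.0
```

Emit:
servo_tool([
  [0,-0.3,0,0,0,0,0.8],
  [0,0,0,0,0,0,0.8],
  [0,0,0,0,0,0,0.8],
])

```text
t: 6.15
tool_pos: [0.384, -0.2452, 0.0434]
eef_rot: [[0.202, 0.979, 0.002], [0.979, -0.202, 0.002], [0.002, 0.001, -1.0]]
ft_force: [1.6, 6.1, 8.6]
gripper_width: 0.0102
grasp_force: 20.0
```

Emit:
servo_tool([
  [0,-0.3,0,0,0,0,0.8],
  [0,0,0,0,0,0,0.8],
  [0,0,0,0,0,0,0.8],
])

```text
t: 6.45
tool_pos: [0.3832, -0.2451, 0.0435]
eef_rot: [[0.203, 0.979, 0.006], [0.979, -0.203, 0.001], [0.002, 0.006, -1.0]]
ft_force: [7.2, 5.1, 3.1]
gripper_width: 0.0102
grasp_force: 20.0
```

Emit:
servo_tool([
  [0,-0.3,0,0,0,0,0.8],
  [0,0,0,0,0,0,0.8],
  [0,0,0,0,0,0,0.8],
])

```text
t: 6.75
tool_pos: [0.3832, -0.2451, 0.0436]
eef_rot: [[0.204, 0.979, 0.013], [0.979, -0.204, -0.001], [0.002, 0.013, -1.0]]
ft_force: [15.8, 4.4, -5.0]
gripper_width: 0.0101
grasp_force: 20.0
```

Emit:
servo_tool([
  [0,0.5,0,0,0,0,0.8],
  [0,0,0,0,0,0,3.2],
  [0,0,0,0,0,0,3.2],
  [0,0,0,0,0,0,3.2],
  [0,0,-3,0,0,0,3.2],
  [0,0,-5,0,0,0,5],
  [0,0,-5,0,0,0,9.4],
  [0,0,-5,0,0,0,9.4],
])

```text
t: 7.55
tool_pos: [0.3816, -0.246, 0.2237]
eef_rot: [[0.202, 0.979, -0.001], [0.979, -0.202, 0.001], [0.0, -0.001, -1.0]]
ft_force: [0.6, -0.9, -0.0]
gripper_width: 0.0527
grasp_force: 0.0
```

Emit:
servo_tool([
  [-3,4,-4,0,0,0,9.4],
  [0,4,-4,0,0,0,9.4],
  [0,2,0,0,0,0,9.4],
  [0,0,0,0,0,0,9.4],
  [0,0,0,0,0,0,9.4],
  [0,0,0,0,0,0,9.4],
])

```text
t: 8.15
tool_pos: [0.4612, -0.286, 0.2875]
eef_rot: [[0.202, 0.979, -0.003], [0.979, -0.202, 0.002], [0.001, -0.003, -1.0]]
ft_force: [-0.2, -0.6, -0.5]
gripper_width: 0.0935
grasp_force: 0.0
```

```bash
python3 -c "
from h import *
f=grab('wrist');save(f,'pics/w2.png');print(readout.get_state()['tool_pos'])"
```

```text
[ 0.46126966 -0.286125    0.28770217]
```

View pics/w2.png

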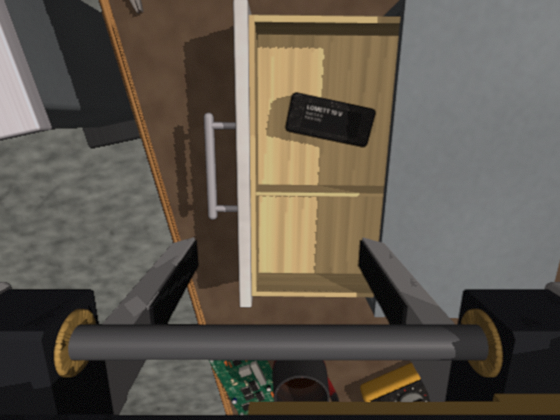

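The adapter lies in the wide compartment, centre (331,119), skewed a little. The partition is at v≈190, and the unit's top edge is at u≈385–400.

```bash
cat >> h.py <<'E'
H0=np.array([.3832,-.2451]);ux=np.array([.9796,-.2015]);uy=np.array([.2015,.9796])
WS=None
def loc(p): d=np.array(p)[:2]-H0; return np.array([d@ux,d@uy])  # drawer coords from handle at stop
def wld(x,y): return H0+x*ux+y*uy
def rects(f,mask,z,amin=200):
    """min-area rectangles of blobs, cast on plane z: centre, long-axis angle, sizes"""
    out=[]
    for c in cv2.findContours(mask.astype(np.uint8),0,2)[0]:
        if cv2.contourArea(c)<amin: continue
        P=np.array([onz(f,*q[0],z)[:2] for q in c]);(c0,c1),(w,h),a=cv2.minAreaRect((P*1000).astype(np.float32))
        a=np.radians(a)+(np.pi/2 if h>w else 0)
        out.append((np.array([c0,c1])/1000,(a+np.pi/2)%np.pi-np.pi/2,max(w,h),min(w,h)))
    return out
E
python3 - <<'E'
from h import *
f=grab('wrist');I=f['img'].astype(int)
m=(I.max(2)<70);m[:70]=0;m[170:]=0;m[:,:265]=0;m[:,385:]=0
for r in rects(f,m,.054,1000): print(r,loc(r[0]))
for n,u,v,z in [('board in top',250,100,.087),('board out',236,100,.087),('top edge',388,180,.1),('top edge',400,20,.1),('wall L in',320,26,.078),('part top',300,192,.072),('wall R in',320,289,.078),('handle a',211,116,.0675),('h b',212,216,.0675)]: print(n,loc(onz(f,u,v,z)).round(4))
E
```

```text
(array([ 0.53750739, -0.22714026]), np.float64(-0.4000701789638459), 103.22433471679688, 46.1987419128418) [0.14754063 0.0486863 ]
board in top [0.0549 0.0698]
board out [0.0395 0.0698]
top edge [ 0.209  -0.0166]
top edge [0.2071 0.1449]
wall L in [0.1301 0.145 ]
part top [ 0.1123 -0.0365]
wall R in [ 0.1401 -0.1645]
handle a [0.0074 0.0531]
h b [ 0.0022 -0.0684]
```

Emit:
servo_tool([
  [0,0,0,0,0,0.148,8],
  [0,0,0,0,0,0.148,8],
  [0,0,0,0,0,0.148,8],
  [0,0,0,0,0,0.148,8],
  [0,0,0,0,0,0.148,8],
  [0,0,0,0,0,0.148,8],
  [0,0,0,0,0,0.148,8],
  [0,0,0,0,0,0.148,8],
])

```text
t: 9.05
tool_pos: [0.4619, -0.2865, 0.2886]
eef_rot: [[0.984, 0.176, -0.001], [0.176, -0.984, 0.001], [-0.001, -0.001, -1.0]]
ft_force: [-0.3, -0.1, 1.0]
gripper_width: 0.0802
grasp_force: 0.0
```

Emit:
servo_tool([
  [0,0,0,0,0,0.148,8],
  [0,0,0,0,0,0.148,8],
  [0,0,0,0,0,0.148,8],
  [0,0,0,0,0,0.14,8],
  [0,0,0,0,0,0,8],
  [0,0,0,0,0,0,8],
  [0,0,0,0,0,0,8],
])

```text
t: 9.75
tool_pos: [0.4624, -0.2867, 0.2889]
eef_rot: [[0.922, -0.388, -0.0], [-0.388, -0.922, 0.0], [-0.0, -0.0, -1.0]]
ft_force: [-0.3, -0.4, -0.3]
gripper_width: 0.08
grasp_force: 0.0
```

```bash
sed -i 's/^H0=.*;ux=np/H0=np.array([.3832,-.2451])-.0077*np.array([.2015,.9796]);ux=np/' h.py
python3 - <<'E'
from h import *
f=grab('wrist');save(f,'pics/w3.png');print(readout.get_state()['tool_pos'])
print(proj(f,[.534,-.227,.054]))
go([.534,-.227,.16],-.4)
E
```

```text
[ 0.46255613 -0.28670145  0.28897174]
(np.float64(210.5083791405783), np.float64(146.58537456991795))
turn [-0.     0.     0.001] shift cm [ 4.26 -8.28 12.9 ]
```

View pics/w3.png

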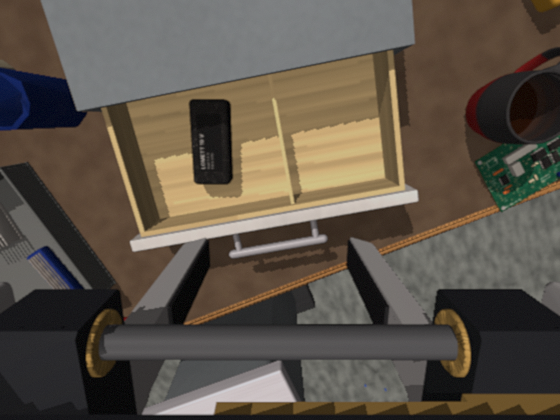

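```bash
python3 - <<'E'
from h import *
f=grab('wrist');I=f['img'].astype(int)
m=(I.max(2)<70);m[:95]=0;m[190:]=0;m[:,:180]=0;m[:,245:]=0
for r in rects(f,m,.054,1000): print(r,loc(r[0]))
for n,u,v,z in [('handle a',231,251,.0675),('h b',326,239,.0675),('board end L',133,240,.087),('board end R',417,191,.087),('top edge c',400,46,.1),('top edge l',90,108,.1),('part front',291,200,.072)]: print(n,loc(onz(f,u,v,z)).round(4))
E
```

```text
(array([ 0.53838947, -0.23020258]), np.float64(-0.40062185278365536), 101.72948455810547, 49.10451889038086) [0.14902177 0.05356588]
handle a [0.0094 0.0598]
h b [ 0.0018 -0.0641]
board end L [0.0543 0.17  ]
board end R [ 0.0482 -0.1771]
top edge c [ 0.2067 -0.1683]
top edge l [0.2106 0.162 ]
part front [ 0.0626 -0.0294]
```

Emit:
servo_tool([
  [2.3,-4.1,0,0,0,0,8],
  [2.4,-4.2,0,0,0,0,8],
  [0,0,4,0,0,0,8],
  [0,0,4,0,0,0,8],
  [0,0,4,0,0,0,8],
  [0,0,0,0,0,0,8],
  [0,0,0,0,0,0,8],
  [0,0,0,0,0,0,8],
])

```text
t: 10.65
tool_pos: [0.5401, -0.2298, 0.172]
eef_rot: [[0.921, -0.39, 0.004], [-0.39, -0.921, -0.003], [0.005, 0.001, -1.0]]
ft_force: [0.9, 0.3, 0.8]
gripper_width: 0.0799
grasp_force: 0.0
```

```bash
sed -i 's/ux=np.array.*/ux=np.array([.9774,-.2114]);uy=np.array([.2114,.9774])/' h.py
python3 - <<'E'
from h import *
f=grab('wrist');save(f,'pics/w4.png');I=f['img'].astype(int)
print(proj(f,[.538,-.229,.054]))
m=(I.max(2)<70);m[300:]=0
for r in rects(f,m,.054,1000): print(r)
go([.538,-.229,.031],-.4)
E
```

```text
(np.float64(277.14894218943306), np.float64(206.8805132169674))
(array([ 0.5006084 , -0.13181357]), np.float64(-0.9594533840763484), 74.42372131347656, 32.48535919189453)
(array([ 0.57226166, -0.00746386]), np.float64(1.170887002760892), 122.2802734375, 81.96926879882812)
(array([ 0.57254224, -0.13316962]), np.float64(-0.2073908735707759), 87.71468353271484, 20.43195152282715)
(array([ 0.54081799, -0.22862775]), np.float64(-0.3999788325384559), 103.27261352539062, 46.4805793762207)
(array([ 0.65266669, -0.05687299]), np.float64(-0.5993826196839755), 93.5820541381836, 91.87810516357422)
turn [ 0.001 -0.006 -0.   ] shift cm [-0.25 -0.   14.14]
```

View pics/w4.png

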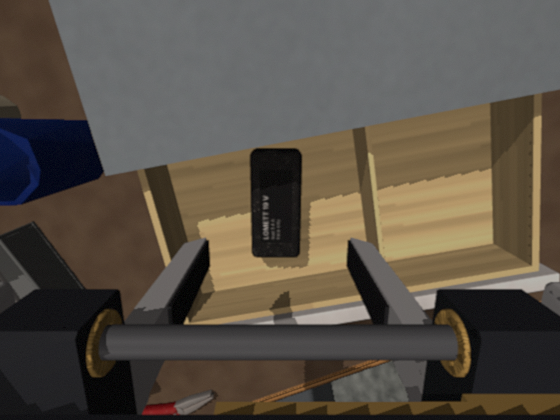

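The adapter is centred between the fingers at (276,203), measured within 1 mm of the tool. I'll descend and grip.

Emit:
servo_tool([
  [0,0,3,0,0,0,8],
  [0,0,3,0,0,0,8],
  [0,0,3,0,0,0,8],
  [0,0,3,0,0,0,8],
  [0,0,1,0,0,0,8],
  [0,0,0.9,0,0,0,8],
  [0,0,0,0,0,0,8],
  [0,0,0,0,0,0,8],
])

```text
t: 11.5
tool_pos: [0.5398, -0.2295, 0.0318]
eef_rot: [[0.921, -0.39, 0.003], [-0.39, -0.921, -0.002], [0.003, 0.0, -1.0]]
ft_force: [0.1, -0.1, 0.5]
gripper_width: 0.0797
grasp_force: 0.0
```

Emit:
servo_tool([
  [0,0,0,0,0,0,4],
  [0,0,0,0,0,0,4],
  [0,0,0,0,0,0,4],
  [0,0,0,0,0,0,4],
  [0,0,0,0,0,0,4],
], newtons=40)

```text
t: 12.0
tool_pos: [0.5387, -0.2283, 0.0304]
eef_rot: [[0.921, -0.39, 0.001], [-0.39, -0.921, 0.001], [0.0, -0.001, -1.0]]
ft_force: [0.7, 1.7, 1.5]
gripper_width: 0.0479
grasp_force: 40.0
```

Emit:
servo_tool([
  [0,0,-0.5,0,0,0,4],
  [0,0,-0.5,0,0,0,4],
  [-1,0,0,0,0,0,4],
  [-0.5,0,0,0,0,0,4],
  [0,0,-2,0,0,0,4],
  [0,0,-3,0,0,0,4],
  [0,0,-3,0,0,0,4],
  [0,0,-3,0,0,0,4],
])

```text
t: 12.8
tool_pos: [0.5233, -0.2222, 0.1503]
eef_rot: [[0.921, -0.39, -0.002], [-0.39, -0.921, 0.001], [-0.002, -0.0, -1.0]]
ft_force: [0.5, 0.0, -3.2]
gripper_width: 0.0477
grasp_force: 40.0
```

Emit:
servo_tool([
  [0,0,-3,0,0,0,4],
  [2,0,0,0,0,0,4],
  [3,0,0,0,0,0,4],
  [3,0,0,0,0,0,4],
  [3,0,0,0,0,0,4],
  [3,0,0,0,0,0,4],
  [1.8,0,0,0,0,0,4],
  [0,0,0,0,0,0,4],
])

```text
t: 13.6
tool_pos: [0.6706, -0.2848, 0.1783]
eef_rot: [[0.921, -0.39, -0.001], [-0.39, -0.921, 0.001], [-0.001, -0.0, -1.0]]
ft_force: [-0.6, -0.3, -3.1]
gripper_width: 0.0477
grasp_force: 40.0
```

Emit:
servo_tool([
  [0,0,0,0,0,0,4],
  [0,0,0,0,0,0,4],
  [0,0,0,0,0,0,4],
])

```text
t: 13.9
tool_pos: [0.6691, -0.2839, 0.1801]
eef_rot: [[0.921, -0.39, -0.001], [-0.39, -0.921, 0.0], [-0.001, -0.0, -1.0]]
ft_force: [0.7, 1.2, -4.4]
gripper_width: 0.0473
grasp_force: 40.0
```

Emit:
servo_tool([
  [0,0,2.5,0,0,0,4],
  [0,0,2.5,0,0,0,4],
  [0,0,1.2,0,0,0,4],
  [0,0,0.5,0,0,0,4],
  [0,0,0,0,0,0,4],
  [0,0,0,0,0,0,4],
  [0,0,0,0,0,0,4],
])

```text
t: 14.6
tool_pos: [0.6711, -0.285, 0.115]
eef_rot: [[0.921, -0.39, 0.003], [-0.39, -0.921, -0.002], [0.003, 0.0, -1.0]]
ft_force: [-0.1, -0.1, -3.5]
gripper_width: 0.0477
grasp_force: 40.0
```

Emit:
servo_tool([
  [0,0,0.2,0,0,0,4],
  [0,0,0.2,0,0,0,4],
  [0,0,0,0,0,0,4],
])

```text
t: 14.9
tool_pos: [0.6698, -0.2842, 0.1087]
eef_rot: [[0.921, -0.39, -0.001], [-0.39, -0.921, 0.0], [-0.001, -0.0, -1.0]]
ft_force: [0.2, 0.4, -4.5]
gripper_width: 0.0477
grasp_force: 40.0
```

Force is still at the bare weight, so it is about a millimetre up. I'll touch down, release and lift.

Emit:
servo_tool([
  [0,0,0.1,0,0,0,4],
  [0,0,0,0,0,0,4],
  [0,0,0,0,0,0,5],
  [0,0,0,0,0,0,6],
  [0,0,0,0,0,0,7.5],
  [0,0,0,0,0,0,7.5],
  [0,0,-2,0,0,0,7.5],
  [0,0,-4,0,0,0,7.5],
])

```text
t: 15.7
tool_pos: [0.6672, -0.2828, 0.1634]
eef_rot: [[0.921, -0.39, -0.009], [-0.39, -0.921, 0.005], [-0.01, -0.001, -1.0]]
ft_force: [0.7, 0.3, -0.7]
gripper_width: 0.0748
grasp_force: 0.0
```

Emit:
servo_tool([
  [0,0,-5,0,0,0,9.4],
  [0,0,-5,0,0,0,9.4],
  [-5,0,-3,0,0,0,9.4],
  [-5,0,0,0,0,0,9.4],
  [-4,0,0,0,0,0,9.4],
])

```text
t: 16.2
tool_pos: [0.5468, -0.2323, 0.2958]
eef_rot: [[0.921, -0.389, 0.003], [-0.389, -0.921, -0.002], [0.003, 0.001, -1.0]]
ft_force: [-0.1, 0.9, -1.0]
gripper_width: 0.0943
grasp_force: 0.0
```

```bash
python3 - <<'E'
from h import *
go([.48,.14,.30],-.2)
f=grab('wrist');I=f['img'].astype(int)
m=(I.max(2)<70);m[300:]=0
for r in rects(f,m,.132,1000): print(r)
E
```

```text
turn [ 0.001 -0.003 -0.2  ] shift cm [-13.94 -35.16  -0.42]
(array([ 0.41134827, -0.26333569]), np.float64(-1.4027302890914757), 94.40361785888672, 88.9389877319336)
(array([ 0.50081174, -0.09515226]), np.float64(-1.0276562405134912), 92.2614517211914, 27.317794799804688)
(array([0.5820108 , 0.03922208]), np.float64(1.1709896676209146), 115.81480407714844, 103.71310424804688)
(array([ 0.56442352, -0.04259799]), np.float64(0.09626224625497581), 105.75523376464844, 25.576757431030273)
(array([ 0.6565318 , -0.07062585]), np.float64(-0.6773552492905601), 50.86698913574219, 47.43674087524414)
(array([ 0.44412769, -0.48647577]), np.float64(-0.18445173552137817), 129.06051635742188, 46.905479431152344)
(array([ 0.66429852, -0.07575857]), np.float64(0.9824585685207796), 126.8927230834961, 64.68587493896484)
(array([ 0.66731451, -0.28448914]), np.float64(-0.40055514059834874), 101.89877319335938, 47.80036926269531)
```

Emit:
servo_tool([
  [0,0,0,0,0,-0.1,9.4],
  [0,0,0,0,0,-0.1,9.4],
  [-4,-5,0,0,0,0,9.4],
  [-4,-5,0,0,0,0,9.4],
  [-4,-5,0,0,0,0,9.4],
  [-4,-5,0,0,0,0,9.4],
  [0,-5,0,0,0,0,9.4],
  [0,-5,0,0,0,0,9.4],
])

```text
t: 17.05
tool_pos: [0.4758, 0.0448, 0.2945]
eef_rot: [[0.98, -0.2, 0.002], [-0.2, -0.98, -0.0], [0.002, -0.0, -1.0]]
ft_force: [1.6, 0.3, 0.5]
gripper_width: 0.0941
grasp_force: 0.0
```

Emit:
servo_tool([
  [0,-4.8,0,0,0,0,9.4],
  [0,0,0,0,0,0,9.4],
  [0,0,0,0,0,0,9.4],
  [0,0,0,0,0,0,9.4],
])

```text
t: 17.45
tool_pos: [0.4857, 0.0894, 0.2937]
eef_rot: [[0.98, -0.2, -0.0], [-0.2, -0.98, -0.001], [0.0, 0.001, -1.0]]
ft_force: [0.4, -0.4, -0.2]
gripper_width: 0.0938
grasp_force: 0.0
```

```bash
python3 - <<'E'
from h import *
s=readout.get_state();print(s['tool_pos'],s['joint_pos'].round(2))
f=grab('wrist');save(f,'pics/w5.png')
E
```

```text
[0.48574528 0.08939591 0.29374981] [ 0.01 -0.03  1.61 -0.    1.56  1.78]
```

View pics/w5.png

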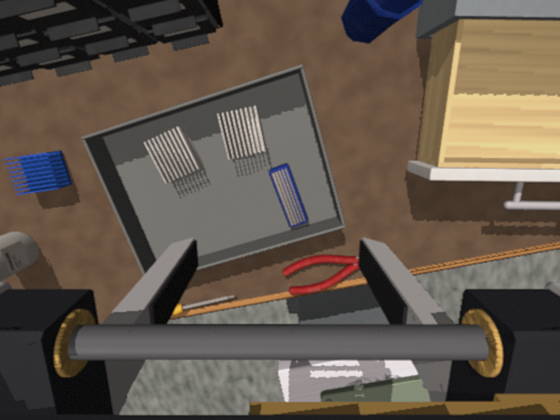

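The bin holds exactly three parts: silver sinks at about (172,156) and (242,133), and blue-rimmed keys at (288,196). The blue sink at (38,172) is outside the bin and is the look-alike to leave alone.

```bash
python3 - <<'E'
from h import *
f=grab('wrist');I=f['img'].astype(int);hsv=cv2.cvtColor(f['img'],cv2.COLOR_RGB2HSV)
B=I.min(2)>125;B[:95]=0;B[215:]=0;B[:,:130]=0;B[:,275:]=0
B=cv2.morphologyEx(B.astype(np.uint8),cv2.MORPH_CLOSE,np.ones((7,7)))
for r in rects(f,B,.036,300): print('sink',r, proj(f,[*r[0],.036]))
M=(hsv[...,0]>105)&(hsv[...,0]<135)&(hsv[...,1]>90);M[:155]=0;M[235:]=0;M[:,:255]=0;M[:,320:]=0
M=cv2.morphologyEx(M.astype(np.uint8),cv2.MORPH_CLOSE,np.ones((9,9)))
for r in rects(f,M,.023,300): print('keys',r,proj(f,[*r[0],.022]))
for u,v in [(302,69),(343,226),(84,138)]: print(onz(f,u,v,.05))
c=cv2.resize(f['img'][60:240,80:350],None,fx=2.9,fy=2.9,interpolation=2);Bc=cv2.resize((B|M)[60:240,80:350],None,fx=2.9,fy=2.9,interpolation=0)
cv2.drawContours(c,cv2.findContours(Bc,0,2)[0],-1,(255,0,0),1)
cv2.imwrite('pics/bin.png',c[:,:,::-1])
E
```

```text
sink (array([0.54240417, 0.22037268]), np.float64(0.1945351624882048), 60.07603073120117, 51.604026794433594) (np.float64(170.58086382632456), np.float64(155.6831089173089))
sink (array([0.55216467, 0.12356284]), np.float64(0.003155150973146892), 58.63582992553711, 51.40728759765625) (np.float64(240.64531370546442), np.float64(133.06497273632112))
keys (array([0.45504388, 0.07970546]), np.float64(0.1558275641377458), 89.19058227539062, 28.777498245239258) (np.float64(288.2001359257799), np.float64(195.8061562262452))
[0.61026821 0.03329513 0.05      ]
[0.40592396 0.01509448 0.05      ]
[0.58601864 0.31575254 0.05      ]
```

View pics/bin.png

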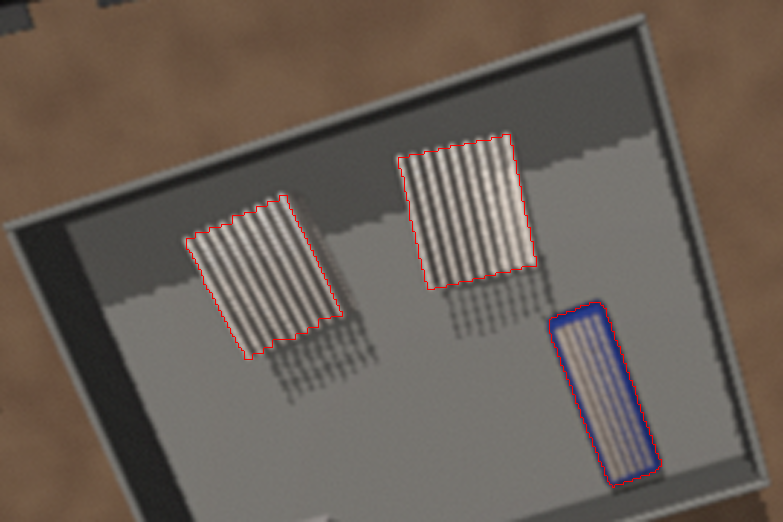

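Emit:
servo_tool([
  [0,0,0,0,0,-0.149,8],
  [0,0,0,0,0,-0.149,8],
  [0,0,0,0,0,-0.149,8],
  [0,0,0,0,0,-0.149,8],
  [0,0,0,0,0,-0.149,8],
  [0,0,0,0,0,-0.149,8],
  [0,0,0,0,0,-0.149,8],
  [0,0,0,0,0,-0.149,8],
])

```text
t: 18.35
tool_pos: [0.4858, 0.0887, 0.2939]
eef_rot: [[0.545, 0.839, 0.0], [0.839, -0.545, -0.0], [-0.0, 0.0, -1.0]]
ft_force: [-0.4, 0.5, 0.0]
gripper_width: 0.0796
grasp_force: 0.0
```

Emit:
servo_tool([
  [0,0,0,0,0,-0.149,8],
  [0,0,0,0,0,-0.149,8],
  [0,0,0,0,0,-0.149,8],
  [0,0,0,0,0,-0.149,8],
  [0,0,0,0,0,-0.149,8],
  [0,0,0,0,0,-0.149,8],
  [0,0,0,0,0,-0.149,8],
  [0,0,0,0,0,-0.149,8],
])

```text
t: 19.15
tool_pos: [0.4858, 0.0887, 0.2938]
eef_rot: [[-0.578, 0.816, 0.0], [0.816, 0.578, -0.0], [-0.0, 0.0, -1.0]]
ft_force: [-0.3, 0.1, 0.1]
gripper_width: 0.08
grasp_force: 0.0
```

Emit:
servo_tool([
  [0,0,0,0,0,-0.149,8],
  [0,0,0,0,0,-0.149,8],
  [0,0,0,0,0,-0.149,8],
  [0,0,0,0,0,-0.149,8],
  [0,0,0,0,0,-0.149,8],
  [0,0,0,0,0,-0.149,8],
  [0,0,0,0,0,-0.067,8],
  [0,0,0,0,0,0,8],
])

```text
t: 19.95
tool_pos: [0.4858, 0.0888, 0.2938]
eef_rot: [[-1.0, -0.0, 0.0], [-0.0, 1.0, -0.0], [-0.0, -0.0, -1.0]]
ft_force: [-0.8, -0.6, 0.8]
gripper_width: 0.0801
grasp_force: 0.0
```

```bash
cat >> h.py <<'E'
def sinks(f):
    B=f['img'].min(2)>125; B=cv2.morphologyEx(B.astype(np.uint8),cv2.MORPH_CLOSE,np.ones((7,7)))
    return [r for r in rects(f,B,.036,300) if 50<r[2]<70 and 42<r[3]<58 and .4<r[0][0]<.62 and 0<r[0][1]<.33]
E
python3 - <<'E'
from h import *
s=readout.get_state();print(s['joint_pos'].round(2))
f=grab('wrist');save(f,'pics/w6.png');print(sinks(f))
go([.552,.1236,.15],np.pi)
E
```

```text
[ 0.01 -0.03  1.61 -0.    1.56 -1.57]
[]
turn [-0.     0.    -0.001] shift cm [-6.62  3.45 14.38]
```

Emit:
servo_tool([
  [-3.3,1.7,0,0,0,0,8],
  [-3.3,1.7,0,0,0,0,8],
  [0,0,4,0,0,0,8],
  [0,0,4,0,0,0,8],
  [0,0,4,0,0,0,8],
  [0,0,0,0,0,0,8],
  [0,0,0,0,0,0,8],
  [0,0,0,0,0,0,8],
])

```text
t: 20.8
tool_pos: [0.5537, 0.1244, 0.1767]
eef_rot: [[-1.0, -0.002, 0.005], [-0.002, 1.0, 0.0], [-0.005, 0.0, -1.0]]
ft_force: [0.3, -1.1, 1.0]
gripper_width: 0.0799
grasp_force: 0.0
```

```bash
python3 - <<'E'
from h import *
f=grab('wrist');save(f,'pics/w6.png');print(sinks(f))
B=cv2.morphologyEx((f['img'].min(2)>125).astype(np.uint8),cv2.MORPH_CLOSE,np.ones((7,7)))
print(rects(f,B,.036,500))
go([.552,.1236,.01],np.pi);print(proj(f,[.552,.1236,.036]))
E
```

```text
[]
[(array([0.49024265, 0.16196364]), np.float64(-1.4771708680128297), 254.5323486328125, 178.6263885498047)]
turn [0.    0.006 0.002] shift cm [ 0.19 -0.09 16.71]
(np.float64(278.1407044523976), np.float64(193.84085016623578))
```

View pics/w6.png

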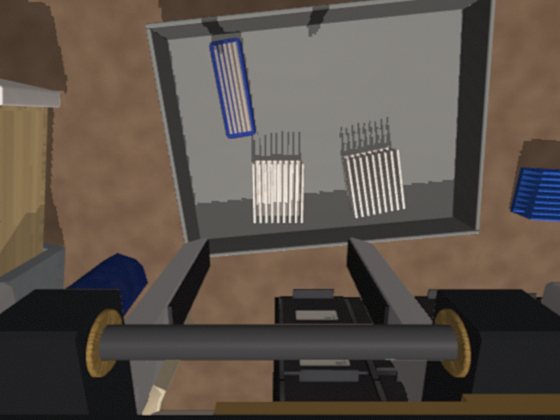

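Sink B is centred between the fingers at (278,191) against a predicted (278,194). I'll descend.

Emit:
servo_tool([
  [0.2,0,3,0,0,0,7],
  [0,0,3,0,0,0,7],
  [0,0,3,0,0,0,7],
  [0,0,3,0,0,0,7],
  [0,0,2,0,0,0,7],
  [0,0,1.5,0,0,0,7],
  [0,0,1,0,0,0,7],
  [0,0,0,0,0,0,7],
])

```text
t: 21.65
tool_pos: [0.5497, 0.1245, 0.0086]
eef_rot: [[-1.0, -0.003, -0.0], [-0.003, 1.0, -0.0], [0.0, -0.0, -1.0]]
ft_force: [0.2, -0.4, 0.3]
gripper_width: 0.0699
grasp_force: 0.0
```

Emit:
servo_tool([
  [0,0,0,0,0,0,7],
  [0,0,0,0,0,0,4],
  [0,0,0,0,0,0,4],
  [0,0,0,0,0,0,4],
  [0,0,0,0,0,0,4],
  [0,0,0,0,0,0,4],
], newtons=40)

```text
t: 22.25
tool_pos: [0.5503, 0.1246, 0.0096]
eef_rot: [[-1.0, -0.003, 0.001], [-0.003, 1.0, 0.0], [-0.001, 0.0, -1.0]]
ft_force: [-0.4, -0.4, 4.5]
gripper_width: 0.0499
grasp_force: 40.0
```

Emit:
servo_tool([
  [0,0,-1,0,0,0,4],
  [0,0,-2,0,0,0,4],
  [0,0,-3,0,0,0,4],
  [0,0,-3,0,0,0,4],
  [0,0,-3,0,0,0,4],
  [0,0,-3,0,0,0,4],
  [0,0,-3,0,0,0,4],
  [0,0,-1,0,0,0,4],
])

```text
t: 23.05
tool_pos: [0.5515, 0.1248, 0.2027]
eef_rot: [[-1.0, -0.003, 0.006], [-0.003, 1.0, 0.0], [-0.006, 0.0, -1.0]]
ft_force: [-0.1, 0.1, -1.5]
gripper_width: 0.0496
grasp_force: 40.0
```

Emit:
servo_tool([
  [2,0,0,0,0,0.105,4],
  [2,0,0,0,0,0.108,4],
  [0,0,0,0,0,0,4],
  [0,0,0,0,0,0,4],
])

```text
t: 23.45
tool_pos: [0.5093, 0.1265, 0.1979]
eef_rot: [[-0.978, 0.206, -0.001], [0.206, 0.978, -0.0], [0.001, -0.0, -1.0]]
ft_force: [-0.2, -0.9, -2.2]
gripper_width: 0.0495
grasp_force: 40.0
```

```bash
python3 - <<'E'
from h import *
p=wld(.12,.022);print(p);go([*p,.20],2.93)
E
```

```text
[ 0.50358725 -0.25650812]
turn [-0.    -0.001  0.004] shift cm [ -7.49 -37.57  -0.21]
```

Emit:
servo_tool([
  [-0.9,-4.5,0,0,0,0,4],
  [-0.9,-4.7,0,0,0,0,4],
  [-0.9,-4.7,0,0,0,0,4],
  [-0.9,-4.7,0,0,0,0,4],
  [-0.9,-4.7,0,0,0,0,4],
  [-1,-4.7,0,0,0,0,4],
  [-1,-4.7,0,0,0,0,4],
  [-1,-4.7,0,0,0,0,4],
])

```text
t: 24.25
tool_pos: [0.5054, -0.2575, 0.1982]
eef_rot: [[-0.978, 0.207, 0.0], [0.207, 0.978, 0.0], [-0.0, 0.0, -1.0]]
ft_force: [0.8, 0.1, -1.1]
gripper_width: 0.0494
grasp_force: 40.0
```

Emit:
servo_tool([
  [0,0,0,0,0,0,4],
  [0,0,0,0,0,0,4],
  [0,0,0,0,0,0,4],
  [0,0,0,0,0,0,4],
])

```text
t: 24.65
tool_pos: [0.5054, -0.2534, 0.1985]
eef_rot: [[-0.979, 0.206, -0.0], [0.206, 0.979, 0.001], [0.001, 0.001, -1.0]]
ft_force: [0.1, -0.4, -1.0]
gripper_width: 0.0498
grasp_force: 40.0
```

```bash
python3 - <<'E'
from h import *
p=wld(.12,.022);go([*p,.029],2.93);f=grab('wrist');save(f,'pics/w7.png')
E
```

```text
turn [ 0.001 -0.001  0.004] shift cm [ 0.11 -0.34 16.95]
```

View pics/w7.png

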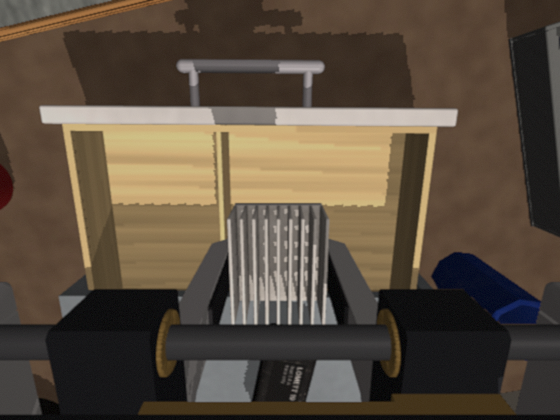

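```bash
python3 - <<'E'
from h import *
f=grab('wrist');s=readout.get_state()
print('tcp',loc(s['tool_pos']))
for n,u,v,z in [('part',223,135,.072),('part',224,190,.072),('board in',300,126,.087),('Rwall',435,135,.078),('Lwall',70,135,.078),('board L',42,118,.087),('board R',455,118,.087),('h',180,66,.0675),('h',323,66,.0675)]: print(n,loc(onz(f,u,v,z)).round(4))
E
```

```text
tcp [0.12121522 0.02535707]
part [ 0.0615 -0.0253]
part [ 0.1123 -0.0263]
board in [0.0529 0.0431]
Rwall [0.0602 0.1636]
Lwall [ 0.062  -0.1598]
board L [ 0.0475 -0.1758]
board R [0.0456 0.1746]
h [ 0.0032 -0.0613]
h [0.0025 0.0633]
```

The sink clears the partition: partition at y=-0.026, tool at +0.025 in drawer coordinates. I'll lower it straight down.

Emit:
servo_tool([
  [0,0,3,0,0,0,4],
  [0,0,3,0,0,0,4],
  [0,0,3,0,0,0,4],
  [0,0,3,0,0,0,4],
  [0,0,2.5,0,0,0,4],
  [0,0,1.5,0,0,0,4],
  [0,0,0,0,0,0,4],
  [0,0,0,0,0,0,4],
])

```text
t: 25.55
tool_pos: [0.5059, -0.2549, 0.0396]
eef_rot: [[-0.978, 0.208, 0.001], [0.208, 0.978, -0.001], [-0.001, -0.0, -1.0]]
ft_force: [-0.1, 0.6, -1.2]
gripper_width: 0.0499
grasp_force: 40.0
```

Emit:
servo_tool([
  [0,0,0.4,0,0,0,4],
  [0,0,0.4,0,0,0,4],
  [0,0,0,0,0,0,4],
  [0,0,0,0,0,0,4],
])

```text
t: 25.95
tool_pos: [0.5053, -0.255, 0.0311]
eef_rot: [[-0.978, 0.208, 0.0], [0.208, 0.978, -0.0], [-0.0, -0.0, -1.0]]
ft_force: [0.3, -0.7, -1.7]
gripper_width: 0.05
grasp_force: 40.0
```

Emit:
servo_tool([
  [0,0,0.3,0,0,0,4],
  [0,0,0,0,0,0,4],
  [0,0,0,0,0,0,6],
  [0,0,0,0,0,0,6],
  [0,0,0,0,0,0,6],
  [0,0,-2,0,0,0,6],
  [0,0,-4,0,0,0,6],
  [0,0,-5,0,0,0,8],
])

```text
t: 26.75
tool_pos: [0.5033, -0.2536, 0.1366]
eef_rot: [[-0.978, 0.208, -0.005], [0.208, 0.978, 0.003], [0.005, 0.002, -1.0]]
ft_force: [0.5, -1.1, 1.0]
gripper_width: 0.065
grasp_force: 0.0
```

Emit:
servo_tool([
  [0,0,-5,0,0,0,8],
  [0,0,-3,0,0,0,8],
  [0,4.5,0,0,0,0,8],
  [0,4.5,0,0,0,0,8],
  [0,4.5,0,0,0,0,8],
  [0,4.5,0,0,0,0,8],
  [0,4.5,0,0,0,0,8],
  [0,4.5,0,0,0,0,8],
])

```text
t: 27.55
tool_pos: [0.5616, 0.011, 0.2181]
eef_rot: [[-0.978, 0.208, 0.001], [0.208, 0.978, -0.0], [-0.001, 0.0, -1.0]]
ft_force: [0.8, -0.8, 0.2]
gripper_width: 0.0798
grasp_force: 0.0
```

Emit:
servo_tool([
  [0,4.5,0,0,0,-0.15,8],
  [0,4.5,0,0,0,-0.15,8],
  [0,0,0,0,0,-0.11,8],
  [0,0,0,0,0,0,8],
  [0,0,0,0,0,0,8],
])

```text
t: 28.05
tool_pos: [0.5734, 0.0979, 0.2177]
eef_rot: [[-0.981, -0.196, -0.0], [-0.196, 0.981, -0.0], [0.0, -0.0, -1.0]]
ft_force: [-0.1, -0.5, -0.1]
gripper_width: 0.0801
grasp_force: 0.0
```

```bash
sed -i "s/min(2)>125/min(2)>145/" h.py; python3 - <<'E'
from h import *
go([.5424,.2204,.18],np.pi+.195)
f=grab('wrist');save(f,'pics/w8.png');print(sinks(f))
E
```

```text
turn [-0.    -0.     0.003] shift cm [ 0.67 12.62  3.77]
[(array([0.54114807, 0.21994159]), np.float64(0.19767527908476024), 61.73236083984375, 51.08693313598633)]
```

Emit:
servo_tool([
  [0.8,4.2,0,0,0,0,7.5],
  [0,4.2,0,0,0,0,7.5],
  [0,4.2,0,0,0,0,7.5],
  [0,0,3,0,0,0,7.5],
  [0,0,3,0,0,0,7.5],
  [0,0,0,0,0,0,7.5],
  [0,0,0,0,0,0,7.5],
  [0,0,0,0,0,0,7.5],
])

```text
t: 28.9
tool_pos: [0.5422, 0.2195, 0.1597]
eef_rot: [[-0.98, -0.197, 0.003], [-0.197, 0.98, 0.001], [-0.003, 0.0, -1.0]]
ft_force: [-0.1, 0.5, 0.2]
gripper_width: 0.0749
grasp_force: 0.0
```

```bash
python3 - <<'E'
from h import *
go([.541,.220,.01],np.pi+.195)
f=grab('wrist');save(f,'pics/w8.png');print(sinks(f))
E
```

```text
turn [0.    0.003 0.003] shift cm [ 0.1   0.07 14.97]
[(array([0.5404726 , 0.21961746]), np.float64(0.2116689089668522), 63.494102478027344, 50.20685958862305)]
```

Emit:
servo_tool([
  [0.1,0,3,0,0,0,7],
  [0,0,3,0,0,0,7],
  [0,0,3,0,0,0,7],
  [0,0,3,0,0,0,7],
  [0,0,1.6,0,0,0,7],
  [0,0,1.3,0,0,0,7],
  [0,0,0,0,0,0,7],
  [0,0,0,0,0,0,7],
])

```text
t: 29.75
tool_pos: [0.5408, 0.22, 0.0099]
eef_rot: [[-0.98, -0.199, 0.002], [-0.199, 0.98, 0.0], [-0.002, 0.0, -1.0]]
ft_force: [-0.1, 0.5, 0.3]
gripper_width: 0.0698
grasp_force: 0.0
```

Emit:
servo_tool([
  [0,0,0,0,0,0,4],
  [0,0,0,0,0,0,4],
  [0,0,0,0,0,0,4],
  [0,0,0,0,0,0,4],
  [0,0,0,0,0,0,4],
], newtons=40)

```text
t: 30.25
tool_pos: [0.5404, 0.2202, 0.0098]
eef_rot: [[-0.98, -0.199, 0.002], [-0.199, 0.98, 0.001], [-0.002, 0.0, -1.0]]
ft_force: [-1.3, 0.4, 5.6]
gripper_width: 0.0495
grasp_force: 40.0
```

Emit:
servo_tool([
  [0,0,-1,0,0,0,4],
  [0,0,-2,0,0,0,4],
  [0,0,-3,0,0,0,4],
  [0,0,-3,0,0,0,4],
  [0,0,-3,0,0,0,4],
  [0,0,-3,0,0,0,4],
  [0,0,-3,0,0,0,4],
  [0,0,-1,0,0,0,4],
])

```text
t: 31.05
tool_pos: [0.5414, 0.2202, 0.2026]
eef_rot: [[-0.98, -0.199, 0.006], [-0.199, 0.98, 0.001], [-0.006, 0.0, -1.0]]
ft_force: [0.7, -1.0, -1.5]
gripper_width: 0.0494
grasp_force: 40.0
```

Emit:
servo_tool([
  [1.5,0,0,0,0,0.14,4],
  [1.5,0,0,0,0,0.14,4],
  [0,0,0,0,0,0.126,4],
  [0,0,0,0,0,0,4],
  [0,0,0,0,0,0,4],
])

```text
t: 31.55
tool_pos: [0.5094, 0.2157, 0.1978]
eef_rot: [[-0.979, 0.202, -0.002], [0.202, 0.979, -0.001], [0.001, -0.001, -1.0]]
ft_force: [0.4, 0.7, -1.3]
gripper_width: 0.0493
grasp_force: 40.0
```

```bash
python3 - <<'E'
from h import *
p=wld(.12,.111);go([*p,.20],2.93)
E
```

```text
turn [-0.001 -0.001  0.008] shift cm [ -9.36 -37.39  -0.22]
```

Emit:
servo_tool([
  [-1.1,-4.5,0,0,0,0.008,4],
  [-1.2,-4.7,0,0,0,0,4],
  [-1.2,-4.7,0,0,0,0,4],
  [-1.2,-4.7,0,0,0,0,4],
  [-1.2,-4.7,0,0,0,0,4],
  [-1.2,-4.7,0,0,0,0,4],
  [-1.2,-4.7,0,0,0,0,4],
  [-1.1,-4.7,0,0,0,0,4],
])

```text
t: 32.35
tool_pos: [0.5226, -0.1716, 0.1984]
eef_rot: [[-0.978, 0.21, -0.0], [0.21, 0.978, 0.0], [0.0, 0.0, -1.0]]
ft_force: [0.3, 1.1, -2.2]
gripper_width: 0.0491
grasp_force: 40.0
```

Emit:
servo_tool([
  [0,0,0,0,0,0,4],
  [0,0,0,0,0,0,4],
  [0,0,0,0,0,0,4],
  [0,0,0,0,0,0,4],
])

```text
t: 32.75
tool_pos: [0.5228, -0.1679, 0.1985]
eef_rot: [[-0.978, 0.21, -0.0], [0.21, 0.978, 0.001], [0.001, 0.0, -1.0]]
ft_force: [-0.6, 0.6, -1.7]
gripper_width: 0.0496
grasp_force: 40.0
```

```bash
python3 - <<'E'
from h import *
p=wld(.12,.111);go([*p,.030],2.93);f=grab('wrist');save(f,'pics/w9.png')
E
```

```text
turn [ 0.    -0.001  0.   ] shift cm [ 1.000e-02 -1.700e-01  1.685e+01]
```

View pics/w9.png

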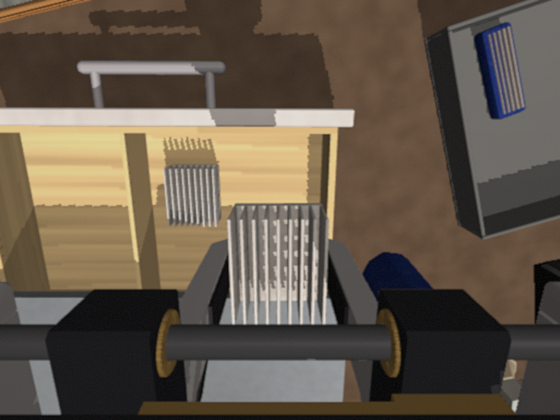

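Sink B sits upright at (193,195), and the held sink lies between it and the wall (u≈330). I'll lower it.

Emit:
servo_tool([
  [0,-0.2,3,0,0,0,4],
  [0,0,3,0,0,0,4],
  [0,0,3,0,0,0,4],
  [0,0,3,0,0,0,4],
  [0,0,2.5,0,0,0,4],
  [0,0,1.5,0,0,0,4],
  [0,0,0.4,0,0,0,4],
  [0,0,0,0,0,0,4],
])

```text
t: 33.6
tool_pos: [0.5226, -0.171, 0.0348]
eef_rot: [[-0.977, 0.211, -0.0], [0.211, 0.977, 0.0], [0.0, 0.0, -1.0]]
ft_force: [-0.6, 0.2, -1.3]
gripper_width: 0.0501
grasp_force: 40.0
```

Emit:
servo_tool([
  [0,0,0,0,0,0,4],
  [0,0,0.4,0,0,0,4],
  [0,0,0.2,0,0,0,4],
  [0,0,0,0,0,0,4],
  [0,0,0,0,0,0,4],
])

```text
t: 34.1
tool_pos: [0.5224, -0.1715, 0.0289]
eef_rot: [[-0.977, 0.212, 0.0], [0.212, 0.977, -0.0], [-0.0, -0.0, -1.0]]
ft_force: [0.5, 0.4, -1.6]
gripper_width: 0.0496
grasp_force: 40.0
```

Emit:
servo_tool([
  [0,0,0.1,0,0,0,4],
  [0,0,0,0,0,0,5],
  [0,0,0,0,0,0,6],
  [0,0,0,0,0,0,6],
  [0,0,0,0,0,0,6],
  [0,0,-2,0,0,0,6],
  [0,0,-4,0,0,0,6],
  [0,0,-5,0,0,0,6],
])

```text
t: 34.9
tool_pos: [0.5204, -0.1704, 0.1366]
eef_rot: [[-0.977, 0.212, -0.005], [0.212, 0.977, 0.003], [0.006, 0.002, -1.0]]
ft_force: [0.7, 0.0, -0.2]
gripper_width: 0.0599
grasp_force: 0.0
```

Emit:
servo_tool([
  [0,0,-5,0,0,0,6],
  [0,0,-3,0,0,0,6],
  [2.5,4.5,0,0,0,0,6],
  [2.5,4.5,0,0,0,0,6],
  [2.5,4.5,0,0,0,0,6],
  [2.5,4.5,0,0,0,0,6],
  [1.5,4.5,0,0,0,0,6],
  [0,0,0,0,0,-0.13,6],
])

```text
t: 35.7
tool_pos: [0.458, 0.0723, 0.218]
eef_rot: [[-0.997, 0.074, 0.0], [0.074, 0.997, 0.002], [-0.0, 0.002, -1.0]]
ft_force: [-0.1, -0.6, -0.4]
gripper_width: 0.0599
grasp_force: 0.0
```

Emit:
servo_tool([
  [0,0,0,0,0,-0.13,6],
  [0,0,0,0,0,-0.108,6],
  [0,0,0,0,0,0,6],
  [0,0,0,0,0,0,6],
])

```text
t: 36.1
tool_pos: [0.4594, 0.0672, 0.2178]
eef_rot: [[-0.988, -0.151, 0.0], [-0.151, 0.988, 0.0], [-0.0, 0.0, -1.0]]
ft_force: [0.2, 0.7, 0.2]
gripper_width: 0.0597
grasp_force: 0.0
```

```bash
cat >> h.py <<'E'
def keys(f):
    hsv=cv2.cvtColor(f['img'],cv2.COLOR_RGB2HSV);M=(hsv[...,0]>105)&(hsv[...,0]<135)&(hsv[...,1]>90)
    M=cv2.morphologyEx(M.astype(np.uint8),cv2.MORPH_CLOSE,np.ones((11,11)))
    return [r for r in rects(f,M,.023,200) if r[2]<110]
E
python3 - <<'E'
from h import *
f=grab('wrist');print(keys(f));go([.455,.0797,.15],np.pi+.156)
E
```

```text
[(array([0.55448779, 0.39742572]), np.float64(1.515229470650393), 64.65486907958984, 61.54923629760742), (array([0.45184763, 0.07937777]), np.float64(0.15192656577299757), 87.1306381225586, 28.354446411132812)]
turn [ 0.     0.    -0.004] shift cm [0.24 1.31 6.78]
```

Emit:
servo_tool([
  [0.4,1.3,0,0,0,0,5.2],
  [0,0,4,0,0,0,5.2],
  [0,0,4,0,0,0,5.2],
  [0,0,4,0,0,0,5.2],
  [0,0,0,0,0,0,5.2],
  [0,0,0,0,0,0,5.2],
  [0,0,0,0,0,0,5.2],
])

```text
t: 36.85
tool_pos: [0.4555, 0.0796, 0.1001]
eef_rot: [[-0.988, -0.153, 0.004], [-0.153, 0.988, 0.0], [-0.004, -0.001, -1.0]]
ft_force: [-0.2, 0.5, 0.5]
gripper_width: 0.0518
grasp_force: 0.0
```

```bash
python3 - <<'E'
from h import *
f=grab('wrist');print(keys(f));go([.453,.0795,.008],np.pi+.154)
E
```

```text
[(array([0.45114478, 0.0791815 ]), np.float64(0.1552142381387005), 87.50431060791016, 28.529865264892578)]
turn [-0.001  0.005  0.   ] shift cm [0.28 0.03 9.24]
```

Emit:
servo_tool([
  [0.3,0,3,0,0,0,5.2],
  [0,0,3,0,0,0,5.2],
  [0,0,2,0,0,0,5.2],
  [0,0,1.2,0,0,0,5.2],
  [0,0,0,0,0,0,5.2],
  [0,0,0,0,0,0,5.2],
  [0,0,0,0,0,0,5.2],
])

```text
t: 37.6
tool_pos: [0.4523, 0.079, 0.0073]
eef_rot: [[-0.988, -0.154, 0.003], [-0.154, 0.988, -0.0], [-0.003, -0.001, -1.0]]
ft_force: [0.1, 0.4, -0.4]
gripper_width: 0.0518
grasp_force: 0.0
```

Emit:
servo_tool([
  [0,0,0,0,0,0,2],
  [0,0,0,0,0,0,2],
  [0,0,0,0,0,0,2],
  [0,0,0,0,0,0,2],
  [0,0,0,0,0,0,2],
], newtons=40)

```text
t: 38.1
tool_pos: [0.4508, 0.0791, 0.0061]
eef_rot: [[-0.988, -0.154, 0.001], [-0.154, 0.988, 0.0], [-0.001, 0.0, -1.0]]
ft_force: [-0.9, 1.3, 3.9]
gripper_width: 0.0295
grasp_force: 40.0
```

Emit:
servo_tool([
  [0,0,-1,0,0,0,2],
  [0,0,-2,0,0,0,2],
  [0,0,-3,0,0,0,2],
  [0,0,-3,0,0,0,2],
  [0,0,-3,0,0,0,2],
  [0,0,-3,0,0,0,2],
  [0,0,-3,0,0,0,2],
  [0,0,-1,0,0,0,2],
])

```text
t: 38.9
tool_pos: [0.4525, 0.0789, 0.1994]
eef_rot: [[-0.988, -0.154, 0.006], [-0.154, 0.988, -0.0], [-0.006, -0.001, -1.0]]
ft_force: [1.2, -0.1, 0.1]
gripper_width: 0.0298
grasp_force: 40.0
```

Emit:
servo_tool([
  [0,0,0,0,0,0.13,2],
  [0,0,0,0,0,0.13,2],
  [0,0,0,0,0,0.108,2],
  [0,0,0,0,0,0,2],
  [0,0,0,0,0,0,2],
])

```text
t: 39.4
tool_pos: [0.4499, 0.0789, 0.1949]
eef_rot: [[-0.978, 0.21, -0.002], [0.21, 0.978, -0.0], [0.002, -0.0, -1.0]]
ft_force: [-0.3, 0.6, -1.1]
gripper_width: 0.0296
grasp_force: 40.0
```

```bash
python3 - <<'E'
from h import *
p=wld(.13,-.093);go([*p,.20],2.928)
E
```

```text
turn [-0.    -0.002  0.002] shift cm [-13.36 -43.14  -0.51]
```

Emit:
servo_tool([
  [-1.3,-4.3,0,0,0,0,2],
  [-1.4,-4.4,0,0,0,0,2],
  [-1.4,-4.4,0,0,0,0,2],
  [-1.4,-4.4,0,0,0,0,2],
  [-1.4,-4.4,0,0,0,0,2],
  [-1.4,-4.4,0,0,0,0,2],
  [-1.4,-4.4,0,0,0,0,2],
  [-1.4,-4.4,0,0,0,0,2],
])

```text
t: 40.2
tool_pos: [0.4842, -0.2894, 0.1952]
eef_rot: [[-0.978, 0.211, -0.0], [0.211, 0.978, 0.001], [0.001, 0.001, -1.0]]
ft_force: [0.8, 1.1, -0.5]
gripper_width: 0.0299
grasp_force: 40.0
```

Emit:
servo_tool([
  [-1.2,-4,0,0,0,0,2],
  [-1.2,-4,0,0,0,0,2],
  [0,0,0,0,0,0,2],
  [0,0,0,0,0,0,2],
  [0,0,0,0,0,0,2],
  [0,0,0,0,0,0,2],
])

```text
t: 40.8
tool_pos: [0.4911, -0.3693, 0.1957]
eef_rot: [[-0.978, 0.21, -0.0], [0.21, 0.978, 0.001], [0.0, 0.001, -1.0]]
ft_force: [0.2, 0.4, -1.2]
gripper_width: 0.0295
grasp_force: 40.0
```

```bash
python3 - <<'E'
from h import *
p=wld(.13,-.093);go([*p,.026],2.928);f=grab('wrist');save(f,'pics/w10.png')
E
```

```text
turn [ 0.001 -0.     0.002] shift cm [ 0.16 -0.22 16.97]
```

View pics/w10.png

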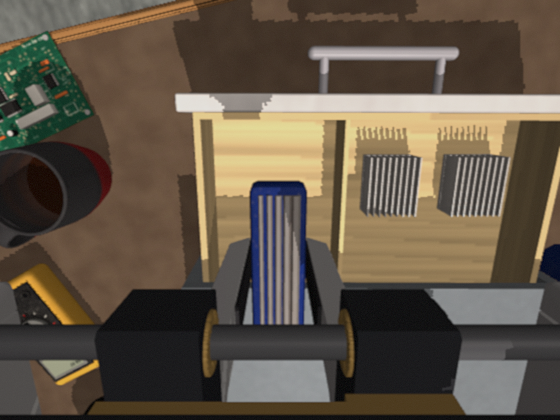

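Both sinks sit side by side in the wide compartment, at (390,185) and (472,185). The keys are over the middle of the narrow one, so I'll lower them.

Emit:
servo_tool([
  [0,-0.2,3,0,0,0,2],
  [0,0,3,0,0,0,2],
  [0,0,3,0,0,0,2],
  [0,0,3,0,0,0,2],
  [0,0,2.5,0,0,0,2],
  [0,0,1.5,0,0,0,2],
  [0,0,0.4,0,0,0,2],
  [0,0,0,0,0,0,2],
])

```text
t: 41.65
tool_pos: [0.4909, -0.3725, 0.0319]
eef_rot: [[-0.977, 0.212, -0.0], [0.212, 0.977, -0.0], [0.0, -0.0, -1.0]]
ft_force: [-0.1, 0.2, -0.8]
gripper_width: 0.0294
grasp_force: 40.0
```

Emit:
servo_tool([
  [0,0,0,0,0,0,2],
  [0,0,0.3,0,0,0,2],
  [0,0,0.2,0,0,0,2],
  [0,0,0,0,0,0,2],
  [0,0,0,0,0,0,2],
])

```text
t: 42.15
tool_pos: [0.4906, -0.3729, 0.0269]
eef_rot: [[-0.977, 0.212, 0.0], [0.212, 0.977, -0.0], [-0.0, -0.0, -1.0]]
ft_force: [-0.3, -0.6, -0.6]
gripper_width: 0.0296
grasp_force: 40.0
```

Emit:
servo_tool([
  [0,0,0.2,0,0,0,2],
  [0,0,0,0,0,0,2],
  [0,0,0,0,0,0,4.5],
  [0,0,0,0,0,0,4.5],
  [0,0,0,0,0,0,4.5],
  [0,0,-2,0,0,0,4.5],
  [0,0,-4,0,0,0,4.5],
  [0,0,-5,0,0,0,4.5],
])

```text
t: 42.95
tool_pos: [0.489, -0.3712, 0.1333]
eef_rot: [[-0.977, 0.212, -0.004], [0.212, 0.977, 0.004], [0.005, 0.003, -1.0]]
ft_force: [0.4, -0.5, -0.3]
gripper_width: 0.045
grasp_force: 0.0
```

Emit:
servo_tool([
  [0,0,-5,0,0,0,2],
  [0,0,-5,0,0,0,0],
  [4,3,0,0,0,0,0],
  [4,3,0,0,0,0,0],
  [4,2,0,0,0,0,0],
  [3,0,0,0,0,0,0],
  [0,0,0,0,0,0,0],
  [0,0,0,0,0,0,0],
])

```text
t: 43.75
tool_pos: [0.3612, -0.2631, 0.2354]
eef_rot: [[-0.977, 0.213, 0.002], [0.213, 0.977, -0.001], [-0.002, -0.001, -1.0]]
ft_force: [0.8, -0.4, -0.1]
gripper_width: 0.0003
grasp_force: 0.0
```

```bash
python3 - <<'E'
from h import *
f=grab('side');c=cv2.resize(f['img'][120:300,190:360],None,fx=3.3,fy=3.3,interpolation=2);cv2.imwrite('pics/s2.png',c[:,:,::-1])
s=readout.get_state();print(s['tool_pos'],s['joint_pos'].round(2),loc(s['tool_pos']))
E
```

```text
[ 0.36167757 -0.26342794  0.23535099] [-0.82 -0.1   1.8   0.    1.44 -2.18] [-0.01723958 -0.01476313]
```

View pics/s2.png

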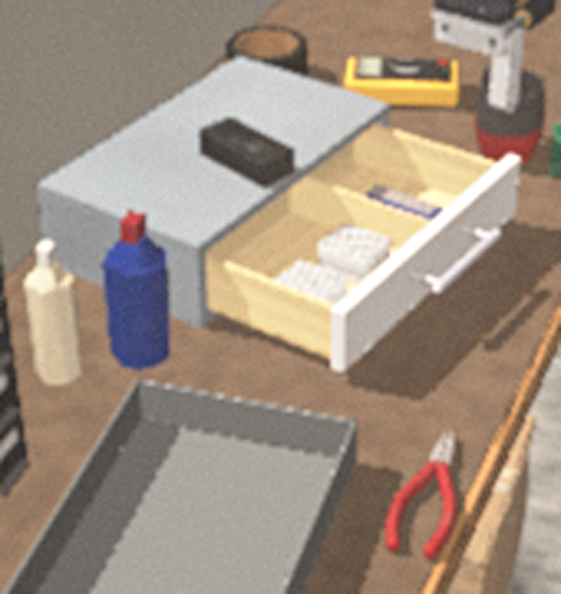

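The layout is as intended: adapter flat on top at (245,150), sinks and keys in their compartments, bin empty. I'll push with the closed fingers against the bar from the front.

Emit:
servo_tool([
  [2,1.5,0,0,0,0,0],
  [0,0,0,0,0,0,0],
  [0,0,4,0,0,0,0],
  [0,0,4,0,0,0,0],
  [0,0,4,0,0,0,0],
  [0,0,4,0,0,0,0],
  [0,0,3,0,0,0,0],
  [0,0,0,0,0,0,0],
])

```text
t: 44.6
tool_pos: [0.3426, -0.2415, 0.0407]
eef_rot: [[-0.977, 0.212, -0.007], [0.212, 0.977, 0.007], [0.008, 0.006, -1.0]]
ft_force: [-0.7, 0.6, 0.2]
gripper_width: 0.0006
grasp_force: 0.0
```

Emit:
servo_tool([
  [0,0,0,0,0,0,0],
  [0,0,0,0,0,0,0],
  [0,0,0,0,0,0,0],
])

```text
t: 44.9
tool_pos: [0.3463, -0.2456, 0.0467]
eef_rot: [[-0.977, 0.212, 0.003], [0.212, 0.977, -0.003], [-0.004, -0.003, -1.0]]
ft_force: [0.4, 0.0, -0.7]
gripper_width: 0.0004
grasp_force: 0.0
```

```bash
python3 - <<'E'
from h import *
s=readout.get_state();print(s['tool_pos'],loc(s['tool_pos']),s['ft_force']);go([*wld(.13,0),.045],2.928)
E
```

```text
[ 0.34627371 -0.2456059   0.0467273 ] [-0.0360629  -0.00060024] [ 0.3776622   0.02146302 -0.67688851]
turn [-0.003  0.004 -0.   ] shift cm [-16.61   0.07   0.17]
```

Emit:
servo_tool([
  [-1,0,0.1,0,0,0,0],
  [-1,0,0,0,0,0,0],
  [-1.5,0,0,0,0,0,0],
  [-1.5,0,0,0,0,0,0],
  [-1.5,0,0,0,0,0,0],
  [-1.5,0,0,0,0,0,0],
  [-1.5,0,0,0,0,0,0],
  [-1.5,0,0,0,0,0,0],
])

```text
t: 45.7
tool_pos: [0.4533, -0.2676, 0.0441]
eef_rot: [[-0.977, 0.212, -0.0], [0.212, 0.977, -0.001], [0.0, -0.001, -1.0]]
ft_force: [-2.4, 0.0, 1.3]
gripper_width: 0.0005
grasp_force: 0.8
```

Emit:
servo_tool([
  [-1.5,0,0,0,0,0,0],
  [-1.5,0,0,0,0,0,0],
  [-1.2,0,0,0,0,0,0],
  [-0.8,0,0,0,0,0,0],
  [-0.5,0,0,0,0,0,0],
  [-0.3,0,0,0,0,0,0],
  [0,0,0,0,0,0,0],
  [0,0,0,0,0,0,0],
])

```text
t: 46.5
tool_pos: [0.5087, -0.2794, 0.0437]
eef_rot: [[-0.977, 0.212, 0.0], [0.212, 0.977, 0.0], [-0.0, 0.0, -1.0]]
ft_force: [0.1, 0.2, -0.1]
gripper_width: 0.0007
grasp_force: 0.0
```

Emit:
servo_tool([
  [-0.3,0,0,0,0,0,0],
  [-0.3,0,0,0,0,0,0],
  [0,0,0,0,0,0,0],
  [0,0,0,0,0,0,0],
])

```text
t: 46.9
tool_pos: [0.515, -0.281, 0.0439]
eef_rot: [[-0.977, 0.212, 0.001], [0.212, 0.977, -0.0], [-0.001, -0.0, -1.0]]
ft_force: [0.4, 1.0, 0.1]
gripper_width: 0.0003
grasp_force: 0.0
```

```bash
python3 - <<'E'
from h import *
s=readout.get_state();print(s['tool_pos'],loc(s['tool_pos']),s['ft_force'])
E
```

```text
[ 0.51497635 -0.28099497  0.04385835] [0.13630831 0.00047422] [0.36091945 0.96060762 0.06061147]
```

Emit:
servo_tool([
  [-0.3,0,0,0,0,0,0],
  [-0.3,0,0,0,0,0,0],
  [-0.2,0,0,0,0,0,0],
  [0,0,0,0,0,0,0],
  [0,0,0,0,0,0,0],
])

```text
t: 47.4
tool_pos: [0.521, -0.2822, 0.0437]
eef_rot: [[-0.977, 0.212, -0.004], [0.212, 0.977, 0.001], [0.004, 0.0, -1.0]]
ft_force: [-5.6, 0.0, 2.8]
gripper_width: 0.0005
grasp_force: 2.7
```

Emit:
servo_tool([
  [-0.2,0,0,0,0,0,0],
  [0,0,0,0,0,0,0],
  [0,0,0,0,0,0,0],
])

```text
t: 47.7
tool_pos: [0.521, -0.2822, 0.0437]
eef_rot: [[-0.977, 0.212, -0.008], [0.212, 0.977, 0.002], [0.008, 0.001, -1.0]]
ft_force: [-9.6, 2.1, 7.3]
gripper_width: 0.0004
grasp_force: 5.2
```

Emit:
servo_tool([
  [-0.2,0,0,0,0,0,0],
  [0,0,0,0,0,0,0],
  [0,0,0,0,0,0,0],
])

```text
t: 48.0
tool_pos: [0.521, -0.2822, 0.0437]
eef_rot: [[-0.977, 0.211, -0.012], [0.211, 0.977, 0.004], [0.013, 0.001, -1.0]]
ft_force: [-15.1, 2.9, 11.0]
gripper_width: 0.0007
grasp_force: 7.7
```

The stop is reached with the force rising. I'll back off, lift clear and check.

Emit:
servo_tool([
  [1.5,0,0,0,0,0,0],
  [2,0,0,0,0,0,0],
  [2,0,0,0,0,0,0],
  [0,0,-4,0,0,0,0],
  [0,0,-5,0,0,0,0],
  [0,0,-5,0,0,0,0],
  [5,0,0,0,0,0,0],
  [0,0,0,0,0,0,0],
])

```text
t: 48.8
tool_pos: [0.42, -0.2589, 0.1837]
eef_rot: [[-0.977, 0.213, -0.002], [0.213, 0.977, 0.001], [0.003, 0.001, -1.0]]
ft_force: [-0.7, 0.9, -0.8]
gripper_width: 0.0003
grasp_force: 0.0
```

```bash
python3 - <<'E'
from h import *
f=grab('side');c=cv2.resize(f['img'][120:300,190:360],None,fx=3.3,fy=3.3,interpolation=2);cv2.imwrite('pics/s3.png',c[:,:,::-1])
E
```

```text
(no output)
```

View pics/s3.png

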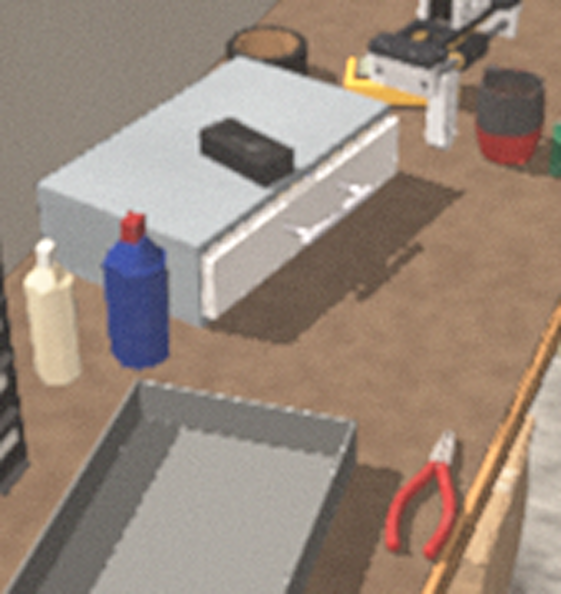

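The drawer is flush and shut, the adapter is flat on top at (245,150), the bin is empty and the bystanders are undisturbed. Handing in.

```bash
python3 -c "
from plant import job
print(job.finish_job())"
```

```text
the job is handed in; nothing more can be done
None
```

The job is done and handed in, with no verdict returned: the adapter lies flat on top of the unit, both heat sinks are in the wide compartment, the one hex-key set is in the narrow one, and the drawer is fully shut.

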